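Press a tube stopper home on the bench stoppering press

TASK

Take the sample tube with the orange stopper from the tray, lay it in the sloping cradle of the stoppering press with its stopper towards the plunger, and let go of it. Then flip the red safety catch right over to its other side, and only after that pull the black-knobbed lever all the way to its stop against its spring, so that the stopper is pressed fully into the tube. Finish while still holding the lever there with the gripper, and leave the other tubes and the things on the bench where they are.

Things in the scene. Friction and masses are not known exactly. Their poses are not given: they have to be found in the camera images.
- tube_center (a point): Centre of the tube with the orange stopper: rigid, round, grey-white with a white label, 16 mm in diameter, about 42 g, lying in the tray, its axis 40 mm above the bench. x runs along the tube to the stopper. Foot 50 mm from this point along -x; the orange cap (19 mm in diameter, 14 mm long) ends 55 mm along +x, 50 mm once pressed home. Grip it at the middle, across its 16 mm.
- stopper_top (a point): Centre of the outer end face of the orange stopper.
- stopper (a joint): How far the orange stopper has been pushed into its tube, in m: 0 at the start (standing 5 mm proud), 0.005 fully home. It moves stiffly, at about 3 N, and stays where it is pushed.
- tray: White fixed tray, 115 x 190 x 12 mm, origin under its centre. Three places 60 mm apart along its y, each of two V saddles 10 mm thick, centred 28 mm either side of the tube's middle (46 mm free between them). Tubes lie along its x, stoppers to +x; saddle tops are at the tube axis, 40 mm above the bench. Which place holds which tube varies.
- press: Cream-coloured stoppering press fixed to the bench, base 270 x 130 x 14 mm. Origin on the bench, 10 mm from the base's centre; x runs along the press from the cradle (nearest the robot) to the lever (farthest), z up. It may stand left or right of the robot's middle, turned a little.
- cradle: Sloping cradle of the press: two black V saddles 10 mm thick, 28 mm either side of this origin (46 mm free between for fingers, 30 mm deep below the tube's axis), tops level with the tube axis, and a steel foot stop at the lower end. Origin, 95 mm above the bench: the tube's centre when its foot meets the stop. x runs up the slope (0.25 rad) to the plunger, along the tube; z square to the slope.
- catch (a joint): Red safety catch, in rad: 0 to about 0.2 at the start, leaning over to the press's -y side across the lever's path, which it blocks; 1.8 flipped right over, leaning to the +y side. It stays where it is left (light friction, under 1 N at the edge).
- catch_edge (a point): Point on the free edge of the red catch, a 65 mm wide (along the press's x), 5 mm thick leaf with a 10 mm thick rounded edge; 60 mm from its hinge and 20 mm towards the robot from the middle of the edge. It swings up and over in an arc about the catch hinge. At joint value q the leaf leans 0.9 - q rad from vertical towards the press's -y.
- catch_hinge (a point): Point on the catch's hinge line opposite catch_edge, 139 mm above the bench; the hinge runs along the press's x axis.
- lever (a joint): Lever, in rad: 0 at rest, leaning 0.45 rad from vertical away from the robot (to the press's +x); 0.85 fully pulled, leaning 0.40 rad towards the press's -x. A spring always returns it to 0 when let go; pulling needs about 1 to 8 N at the knob. It drives the plunger 43 mm per rad, through a spring.
- lever_knob (a point): Centre of the black ball knob, 28 mm in diameter, at the lever's end, 150 mm from the lever's hinge.
- lever_hinge (a point): Point on the lever's hinge line in the lever's middle plane, 85 mm above the bench; the hinge is parallel to the press's y axis.
- plunger: White round sprung plunger of the press, 22 mm in diameter; origin: centre of the face that presses on the stopper, which waits 80 mm up the slope from the cradle's origin. A tube laid with its foot up to 20 mm short of the stop is fine: the plunger pushes it down to the stop.
- tube_black_center (a point): Centre of a like tube with a black stopper, lying in the tray; to be left there.
- tube_blue_center (a point): Centre of a like tube with a blue stopper, lying in the tray; to be left there.
- bottle: Amber reagent bottle, 60 mm in diameter, 140 mm tall; origin under its base. Leave alone.
- beaker: Pale open beaker, 70 mm in diameter, 90 mm tall; origin under its base. Leave alone.
- jar: White jar with a blue lid, 60 mm in diameter, 70 mm tall; origin under its base. Leave alone.
- dish: Clear flat dish, 90 mm in diameter, 14 mm tall; origin under its base. Leave alone.
- timer: Grey bench timer, 60 x 75 x 22 mm; origin under its base. Leave alone.
There are look-alikes about, which are no part of the job. What is shaped like the part that bears tube_center but yellow is not meant.

How it is judged:
By the outcome, as a careful person would: the job done as asked, in the order asked, and still so for the second after the job is handed in, while the arm keeps its last pose, push and grip.
It also fails if it takes over 72 s, if anything falls off the work surface, if the arm or the gripper's body presses on something with over 40 N, if the wrist force passes 120 N, or if a joint passes its speed limit or range.

ROBOT

A 6-joint arm with a two-finger parallel gripper is mounted at the origin on the work surface. World frame = base frame: x ahead of the robot, y to its left, z up, the work surface at z = 0. Lengths are in mm, angles in rad, forces in N, time in s.
With the tool pointing down it reaches from about 275 to 825 mm from the base axis. Payload 5.2 kg.
Tool frame: the origin (TCP) lies at the very end of the fingers, on their centre line; the grasp point (between the pads) lies 19 mm behind it; z points along the fingers, y is the direction in which the jaws open and shut (so a half turn about z gives the same grasp; the last joint's range is limited). The gripper opens to 93 mm and grips with 3 to 60 N. Pads are 15 mm wide; open, the fingers measure 128 mm over their backs; the gripper's body (75 mm by 188 mm) begins 65 mm behind the grasp point.
Start: joints at [-1.323, 0.259, 1.535, -0, 1.348, -0.203], TCP at [239.648, -495.049, 218.653] pointing down, gripper open.
Joint ranges: [-3.14, 3.14], [-0.91, 2.08], [0.19, 2.58], [-1.22, 4.36], [0.22, 2.71], [-3.12, 3.12]. Speed limits (rad/s): [2.57, 2.57, 3.14, 3.14, 3.14, 3.14].

INTERFACE

Orientations are given as [roll, pitch, yaw] about the fixed x, y, z axes, in that order (R = Rz(yaw) Ry(pitch) Rx(roll)).
In Python, from bench import robot gives the robot as it stands. The module is installed in compiled form; this text tells all that it offers. Calls block until the motion is done:
- robot.move_ptp(position, orientation): joint-space move of the TCP to a pose.
- robot.move_linear(position, ori=None, speed=150, f_stop=None): straight line of the TCP; ori=None keeps the orientation; speed is the mean speed in mm/s. With f_stop (N) it stops when the force on the tool has changed by that much, and returns True; else False.
- robot.move_j(angles): joint-space move.
- robot.move_gripper(opening): opening from 0.0 (shut) to 1.0 (fully open); the grip force is fixed at half the most; returns when the fingers have stopped.
- robot.sleep(seconds).
- robot.inverse_kinematics(position, orientation): joint angles nearest the present ones, or None.
- robot.get_image(name): name is "side" or "top"; returns a dict with "img" (420x560x3 uint8, blue, green, red), "fovy" (degrees; the focal length in pixels is half the picture's height over the tangent of half this angle, whatever the lens; pixels are square), "cx", "cy" (the principal point, pixels), "eye" and "orientation" of the camera in the world. Camera axes: x right, y down, z forward; pixel columns grow to the right and rows downward; lengths in mm; the calibration is good to about 2 mm. A picture is of the moment at which its call begins. There is no depth.
A pose or a line that the arm cannot do raises robot.MotionError and nothing moves.
- robot.hand_in(): hands the job in, once; it reports no verdict.
Readings, each from a call of its own:
- robot.current_t(): time.
- robot.current_qpos(): joint angles.
- robot.current_joint_vel(): joint speeds.
- robot.current_joint_efforts(): joint torques, N m.
- robot.current_tcp_pos(): TCP position.
- robot.current_eef_rot(): TCP orientation.
- robot.current_contact_force(): force on the tool from outside, world axes, zero at the start.
- robot.current_ft_torque(): the same for the moment, N m.
- robot.current_gripper_width(): opening from 0.0 (shut) to 1.0 (fully open).
Only numpy, scipy, OpenCV 4.12 (cv2) and the standard library are available. Lean on these libraries where they do the work, as an engineer would, in place of code of your own. Each camera call takes 0.05 s, during which the arm holds its last target.

## Working session

There is one attempt and no reset: what is moved stays moved. The work goes in short steps, each a Python script; the robot and the scene stay as the last script left them, time stands still between calls to the robot, and variables do not carry over. Pictures are saved under pics/ and viewed, and the job is handed in when it is done.

```bash
mkdir -p pics
python3 - <<'E'
from bench import robot
import cv2,pickle
for n in("side","top"):
    d=robot.get_image(n); cv2.imwrite(f"pics/{n}0.png",d["img"]); pickle.dump(d,open(f"{n}0.pkl","wb"))
    print(n,{k:v for k,v in d.items() if k!="img"})
print(robot.current_t(),robot.current_tcp_pos(),robot.current_eef_rot(),robot.current_gripper_width())
E
```

```text
side {'fovy': 52.380660037013655, 'cx': 282.54616463357667, 'cy': 205.43213319679782, 'eye': array([  431.20362329, -1047.15242019,  1004.6763002 ]), 'orientation': array([-2.23310162, -0.01428368, -0.14783219])}
top {'fovy': 45.27620098281928, 'cx': 271.9016708780282, 'cy': 213.22536109384856, 'eye': array([ 466.4137337 ,    6.37812447, 1441.68815386]), 'orientation': array([-3.04401452,  0.00662952, -1.55059798])}
0.1 [ 239.53195275 -494.57395639  217.91043396] [-3.14001792e+00 -3.16496916e-04  4.50827296e-01] 1.0026277200620177
```

View pics/side0.png

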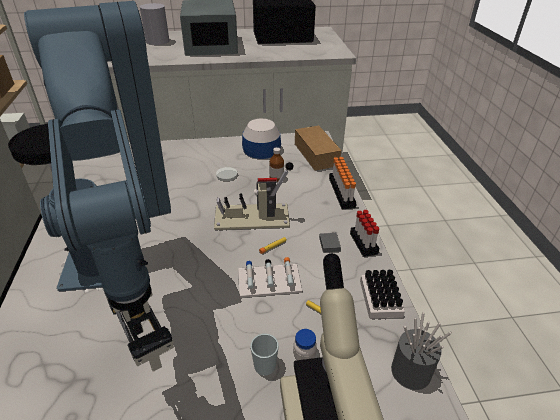

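View pics/top0.png

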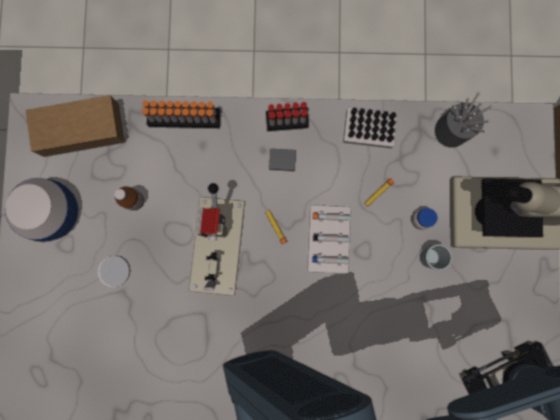

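The top view has three caps in the tray: orange at about (317,216), black at (317,238) and blue at (317,260). Two yellow look-alikes lie loose on the bench at (276,226) and (379,192), and there is an orange-topped rack at (180,107). The press is at (218,245), with its red catch at (210,220) and black knob at (213,188). I'll enlarge a crop to confirm.

```bash
cat > h.py <<'E'
import numpy as np,cv2,pickle
from scipy.spatial.transform import Rotation as Rn
def cam(d):
    R=Rn.from_euler('xyz',d["orientation"]).as_matrix(); f=d["img"].shape[0]/2/np.tan(np.radians(d["fovy"])/2)
    return R,f,np.array(d["eye"])
def ray(d,u,v):
    R,f,e=cam(d); r=R@np.array([(u-d["cx"])/f,(v-d["cy"])/f,1]); return e,r/np.linalg.norm(r)
def onz(d,u,v,z):
    e,r=ray(d,u,v); return e+r*(z-e[2])/r[2]
def proj(d,p):
    R,f,e=cam(d); c=R.T@(np.array(p)-e); return np.array([d["cx"]+f*c[0]/c[2],d["cy"]+f*c[1]/c[2]])
def tri(d1,p1,d2,p2):
    e1,r1=ray(d1,*p1); e2,r2=ray(d2,*p2)
    s=np.linalg.lstsq(np.c_[r1,-r2],e2-e1,rcond=None)[0]
    a=e1+s[0]*r1;b=e2+s[1]*r2
    return (a+b)/2,np.linalg.norm(a-b)
def load(n): return pickle.load(open(n+".pkl","rb"))
E
python3 - <<'E'
from h import *
s,t=load("side0"),load("top0")
def crop(d,x0,y0,x1,y1,k,n): cv2.imwrite(f"pics/{n}.png",cv2.resize(d["img"][y0:y1,x0:x1],None,fx=k,fy=k,interpolation=cv2.INTER_CUBIC))
crop(t,180,170,360,305,4,"ct")
crop(s,200,140,320,305,3.6,"cs")
E
```

```text
(no output)
```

View pics/ct.png

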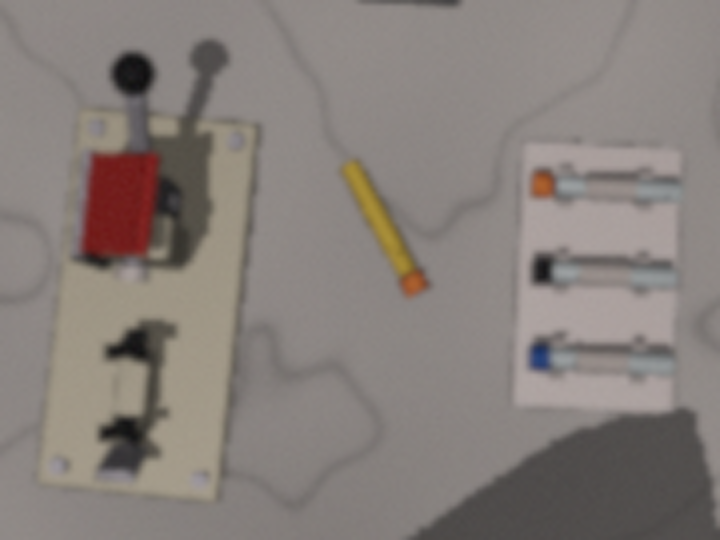

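View pics/cs.png

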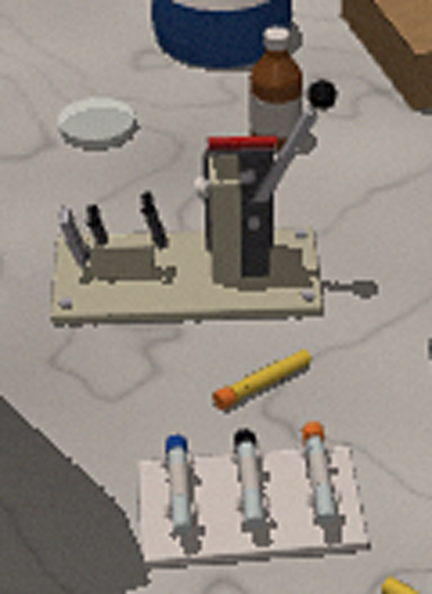

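The one meant is the grey-white tube in the tray with the orange cap, at (316,216) in the top view and (287,259) in the side view. The two yellow ones are the excluded look-alikes. Next I'll measure the tray, tube and press.

Run:
```python
from h import *
np.set_printoptions(precision=1,suppress=True)
s,t=load("side0"),load("top0")
def hsv(d): return cv2.cvtColor(d["img"],cv2.COLOR_BGR2HSV)
def blob(d,lo,hi,box,name):
    x0,y0,x1,y1=box; m=cv2.inRange(hsv(d),lo,hi); k=np.zeros_like(m); k[y0:y1,x0:x1]=m[y0:y1,x0:x1]
    n,l,st,c=cv2.connectedComponentsWithStats(k)
    if n<2: print(name,"none");return None,None
    i=1+np.argmax(st[1:,4]); print(name,st[i],c[i]); return c[i],(l==i).astype(np.uint8)
oT,_=blob(t,(5,130,100),(16,255,255),(305,205,330,228),"orange T")
oS,_=blob(s,(3,110,90),(18,255,255),(280,250,296,270),"orange S")
p,e=tri(t,oT,s,oS); print("orange cap tri",p,e)
for n,d in(("bl",1),):
    b,_=blob(t,(105,130,60),(125,255,255),(305,245,330,270),"blue T"); print(onz(t,*b,45))
# tray
m=cv2.inRange(t["img"],(160,160,175),(255,255,255));
print("orange cap on z=44",onz(t,*oT,44))
# knob
kT,_=blob(t,(0,0,0),(180,255,50),(205,180,222,196),"knob T")
kS,_=blob(s,(0,0,0),(180,255,55),(284,160,296,172),"knob S")
p,e=tri(t,kT,s,kS); print("knob",p,e)
rT,mT=blob(t,(0,150,60),(6,255,255),(195,200,225,245),"red T")
rS,mS=blob(s,(0,150,60),(6,255,255),(250,170,285,190),"red S")
for nm,mm in(("T",mT),("S",mS)):
    c=cv2.findContours(mm,0,2)[0][0]; print(nm,cv2.boxPoints(cv2.minAreaRect(c)).tolist())
def q(lst,z,x0=180,y0=170,k=4):
    P=np.array([onz(t,x0+a/k-.4,y0+b/k-.4,z) for a,b in lst]); return P
P=q([(80,108),(260,124),(218,500),(38,484)],14); print("base",P,np.linalg.norm(np.diff(np.r_[P,P[:1]],axis=0),axis=1)); print(P.mean(0))
T=q([(523,143),(683,150),(673,413),(513,404)],12); print("tray",T,np.linalg.norm(np.diff(np.r_[T,T[:1]],axis=0),axis=1));print(T.mean(0))
for a in(P,T):
    v=(a[0]-a[3])+(a[1]-a[2]); w=(a[0]-a[1])+(a[3]-a[2]);print("dir",np.arctan2(v[1],v[0]),np.arctan2(w[1],w[0]))
```

```text
orange T [313 213   5   6  23] [315.2 215.7]
orange S [284 257   6   5  25] [286.4 258.9]
orange cap tri [ 598.4 -102.5   43. ] 0.353557243356629
blue T [314 257   3   5  11] [314.8 258.9]
[ 478.5 -102.6   45. ]
orange cap on z=44 [ 598.5 -102.4   44. ]
knob T [209 184   9   9  67] [212.9 188. ]
knob S [286 162   7   8  46] [289.  165.9]
knob [645.2 163.2 217.6] 0.45272778400921854
red T [201 209  18  25 381] [209.8 220.6]
red S [258 178  19   4  53] [266.8 179. ]
T [[200.58535766601562, 232.73171997070312], [203.40243530273438, 207.3780517578125], [219.20730590820312, 209.1341552734375], [216.39022827148438, 234.48782348632812]]
S [[258.0, 178.0], [276.0, 178.0], [276.0, 181.0], [258.0, 181.0]]
base [[649.7 226.4  14. ]
 [640.7  97.4  14. ]
 [374.5 120.1  14. ]
 [383.  246.9  14. ]] [129.4 267.1 127.1 267.5]
[512.  172.7  14. ]
tray [[ 630.9  -90.6   12. ]
 [ 628.1 -204.8   12. ]
 [ 441.6 -198.7   12. ]
 [ 445.6  -86.    12. ]] [114.2 186.6 112.8 185.4]
[ 536.5 -145.    12. ]
dir -0.08074857532837397 1.502374974907839
dir -0.028980960329517292 1.5407453823602149
```

Run:
```python
from h import *
s,t=load("side0"),load("top0")
a=cv2.resize(t["img"][232:297,192:242],None,fx=8,fy=8,interpolation=cv2.INTER_CUBIC)
b=cv2.resize(s["img"][172:237,212:282],None,fx=8,fy=8,interpolation=cv2.INTER_CUBIC)
b=cv2.resize(b,(392,364)) if 0 else b
cv2.imwrite("pics/z1.png",np.clip(a.astype(float)*1.5,0,255)); cv2.imwrite("pics/z2.png",np.clip(b.astype(float)*1.5,0,255))
```

```text
[ WARN:0@0.361] global loadsave.cpp:1063 imwrite_ Unsupported depth image for selected encoder is fallbacked to CV_8U.
```

View pics/z1.png

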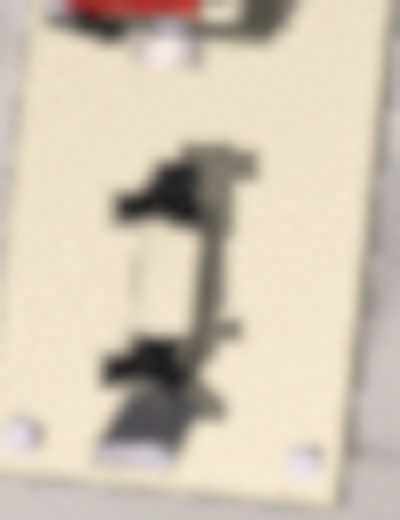

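View pics/z2.png

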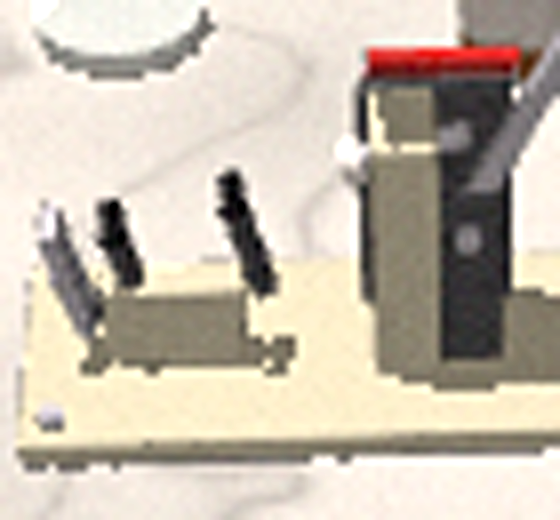

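Run:
```python
from h import *
np.set_printoptions(precision=1,suppress=True)
s,t=load("side0"),load("top0")
yaw=-.077; c=np.array([512,172.7,0]); ex=np.array([np.cos(yaw),np.sin(yaw),0]); ey=np.array([-ex[1],ex[0],0])
def T(u,v): return (192+(u-3.5)/8,232+(v-3.5)/8)
def S(u,v): return (212+(u-3.5)/8,172+(v-3.5)/8)
def loc(p): d=np.array(p)-c; return np.array([d@ex,d@ey,d[2]])
for n,a,b in(("plunger tip",T(163,60),S(342,148)),("stop top mid",T(137,452),S(50,218)),("upper saddle +y prong tip",T(120,208),S(232,175)),("lower saddle +y prong tip",T(106,370),S(108,203))):
    p,e=tri(t,a,s,b); print(n,p,e,"press-local(base centre)",loc(p))
print("knob",loc([645.2,163.2,217.6]))
# side-based: intersect side rays with press mid plane y=0
def onmid(d,u,v,y=0):
    e,r=ray(d,u,v); k=(y-(e-c)@ey)/(r@ey); return loc(e+k*r)
for y in(0,):print("plunger side on mid",onmid(s,*S(342,148)))
```

```text
plunger tip [524.7 173.9 119.6] 0.7057860370054514 press-local(base centre) [ 12.6   2.1 119.6]
stop top mid [395.  182.5  87. ] 0.06742782803141302 press-local(base centre) [-117.4    0.8   87. ]
upper saddle +y prong tip [476.3 189.3  98.1] 0.872146511830861 press-local(base centre) [-36.9  13.8  98.1]
lower saddle +y prong tip [421.4 194.2  84.2] 0.9587735665214704 press-local(base centre) [-92.   14.4  84.2]
knob [133.5   0.8 217.6]
plunger side on mid [ 12.9  -0.  121.1]
```

```bash
cat >> h.py <<'E'
yaw=-.077; c=np.array([512,172.7,0]); ex=np.array([np.cos(yaw),np.sin(yaw),0]); ey=np.array([-ex[1],ex[0],0]); ez=np.array([0,0,1.])
def loc(p): d=np.array(p)-c; return np.array([d@ex,d@ey,d[2]])
def W(x,y,z): return c+ex*x+ey*y+ez*z
def ori(x,z):
    x=x/np.linalg.norm(x); z=z/np.linalg.norm(z); return Rn.from_matrix(np.c_[x,np.cross(z,x),z]).as_euler('xyz')
E
python3 - <<'E'
from h import *
from bench import robot
np.set_printoptions(precision=2,suppress=True)
s,t=load("side0"),load("top0")
for n,p,z in(("catch L near",(200.6,232.7),139),("L far",(203.4,207.4),139),("R far",(219.2,209.1),176),("R near",(216.4,234.5),176)): print(n,loc(onz(t,*p,z)))
Q=lambda a,b,z:onz(t,180+(a-1.5)/4,170+(b-1.5)/4,z)
print("saddles",Q(567,187,40),Q(640,187,40),"foot",Q(682,190,40),"cap",Q(531,184,40))
print("black saddles",Q(560,270,40),Q(635,271,40))
for i in(260,279): print("side red",[loc(tri(t,(218,222),s,(267,v))[0]) for v in(177.5,181)])
tx=np.array([np.cos(1.541),np.sin(1.541),0]); tc=np.array([597,-150,40.])
a=.25; cx=ex*np.cos(a)+ez*np.sin(a); cz=-ex*np.sin(a)+ez*np.cos(a); cc=W(-65,.8,95)
for sg in(1,-1):
    o=ori(sg*tx,-ez); print(sg,"tray",robot.inverse_kinematics(tc-[0,0,19],o), robot.inverse_kinematics(tc+[0,0,180],o))
    o=ori(sg*cx,-cz); print("cradle",robot.inverse_kinematics(cc+cx*8-cz*19,o),robot.inverse_kinematics(cc+cx*8+cz*100,o))
    o=ori(sg*ex,-ez); print("catch",robot.inverse_kinematics(W(40,-90,158),o),"knob",robot.inverse_kinematics(W(133.5,.5,200),o),robot.inverse_kinematics(W(10,.5,204),o))
    for th in(.3,-.3):
        z=-(ez*np.cos(th)+ex*np.sin(th)); x=sg*(ex*np.cos(th)-ez*np.sin(th)); print(th,robot.inverse_kinematics(W(133.5 if th>0 else 10,.5,220)+19*z,ori(x,z)))
E
```

```text
catch L near [ 25.13  30.68 139.  ]
L far [ 91.4   30.72 139.  ]
R far [ 87.43 -15.26 176.  ]
R near [ 22.82 -15.13 176.  ]
saddles [ 597.27 -119.92   40.  ] [ 598.27 -170.84   40.  ] foot [ 596.74 -200.14   40.  ] cap [598.89 -94.77  40.  ]
black saddles [ 539.21 -115.67   40.  ] [ 539.55 -167.79   40.  ]
side red [array([ 55.75, -16.72, 184.25]), array([ 56.26, -14.82, 168.5 ])]
side red [array([ 55.75, -16.72, 184.25]), array([ 56.26, -14.82, 168.5 ])]
1 tray [-0.43  0.56  1.6  -0.    0.98 -0.4 ] [-0.43  0.38  1.37 -0.    1.4  -0.4 ]
cradle [ 0.19  0.19  2.05 -0.11  0.66  1.92] [ 0.21 -0.01  1.94 -0.09  0.97  1.9 ]
catch [-0.06  0.31  1.62 -0.    1.21  1.59] knob [ 0.08  0.48  1.26 -0.    1.41  1.73] [ 0.12  0.27  1.56 -0.    1.31  1.76]
0.3 [0.06 0.68 0.96 0.04 1.81 1.71]
-0.3 [ 0.16  0.12  1.8  -0.09  0.94  1.85]
-1 tray [-0.43  0.56  1.6   0.    0.98  2.74] [-0.43  0.38  1.37  0.    1.4   2.74]
cradle [ 0.19  0.19  2.05 -0.11  0.66 -1.23] [ 0.21 -0.01  1.94 -0.09  0.97 -1.24]
catch [-0.06  0.31  1.62  0.    1.21 -1.55] knob [ 0.08  0.48  1.26  0.    1.41 -1.41] [ 0.12  0.27  1.56  0.    1.31 -1.38]
0.3 [ 0.06  0.68  0.96  0.04  1.81 -1.43]
-0.3 [ 0.16  0.12  1.8  -0.09  0.94 -1.29]
```

Measured so far: tube centre is (597.5, -149.7, 40), and foot and cap agree. In the base-centre frame the press yaw is -0.077, the cradle is at (-65, 0.8, 95), the catch hinge is at y=+31, and its edge is at (36.5, -15, 176), so q≈0. The knob is at (133.5, 0.8, 218). All of these fit the stated sizes. Now I'll pick the tube.

```bash
cat >> h.py <<'E'
tx=np.array([np.cos(1.541),np.sin(1.541),0]); tc=np.array([597.5,-149.7,40.])
a_=.25; cx=ex*np.cos(a_)+ez*np.sin(a_); cz=-ex*np.sin(a_)+ez*np.cos(a_); cc=W(-65,.8,95)
def snap(robot,n,tag):
    d=robot.get_image(n); cv2.imwrite(f"pics/{n}{tag}.png",d["img"]); pickle.dump(d,open(f"{n}{tag}.pkl","wb")); return d
E
python3 - <<'E'
from h import *
from bench import robot
np.set_printoptions(precision=2,suppress=True)
o=ori(tx,-ez)
robot.move_gripper(.45)
robot.move_ptp(tc+[0,0,90],o); print(robot.current_t(),robot.current_tcp_pos())
snap(robot,"side","1"); 
print(robot.move_linear(tc+[0,0,-19],speed=100,f_stop=8),robot.current_tcp_pos())
robot.move_gripper(0); print(robot.current_gripper_width()*93,robot.current_contact_force())
robot.move_linear(tc+[0,0,-19+40],speed=80); print(robot.current_t(),robot.current_gripper_width()*93,robot.current_contact_force())
snap(robot,"side","2");snap(robot,"top","2")
d=load("side2"); cv2.imwrite("pics/s2c.png",cv2.resize(d["img"][180:320,190:350],None,fx=4,fy=4))
E
```

```text
2.8917 [ 597.34 -150.91  130.28]
False [ 598.09 -149.93   21.75]
14.77796891369105 [-3.4  -0.74  2.77]
5.3917 14.902170413149825 [ 0.03  0.29 -0.7 ]
```

View pics/s2c.png

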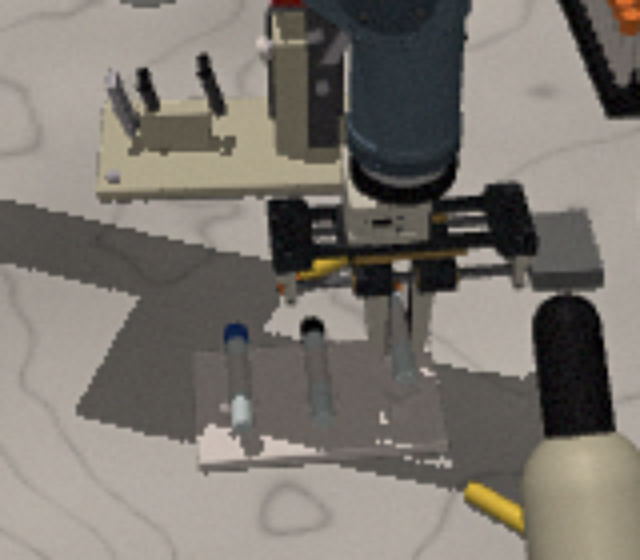

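The crop shows the tube held between the fingers, with its foot at about crop (404,378) and the tray place empty. The black and blue tubes have not moved. Now I'll carry it to above the cradle.

Run:
```python
from h import *
from bench import robot
np.set_printoptions(precision=2,suppress=True)
print("foot proj expected",proj(load("side2"),tc+[0,0,40]-50*tx), "seen",190+404/4,180+378/4)
robot.move_linear(tc+[0,0,170],speed=250)
o=ori(cx,-cz)
robot.move_ptp(cc+cx*8+cz*110,o); print(robot.current_t(),robot.current_tcp_pos(),cc+cx*8+cz*110)
robot.move_linear(cc+cx*8+cz*(35-19),speed=100,f_stop=10); print(robot.current_t(),robot.current_tcp_pos(),robot.current_gripper_width()*93,robot.current_contact_force())
d=snap(robot,"side","3");e=snap(robot,"top","3")
cv2.imwrite("pics/s3c.png",np.hstack([cv2.resize(d["img"][160:240,200:300],None,fx=4,fy=4),cv2.resize(e["img"][195:275+30,180:280][:80],None,fx=4,fy=4)]))
```

```text
foot proj expected [291.08 273.51] seen 291.0 274.5
8.2167 [428.11 179.82 203.35] [427.85 179.99 203.56]
9.3083 [451.41 178.27 113.01] 15.139358405440964 [-0.58  0.05 -0.99]
```

View pics/s3c.png

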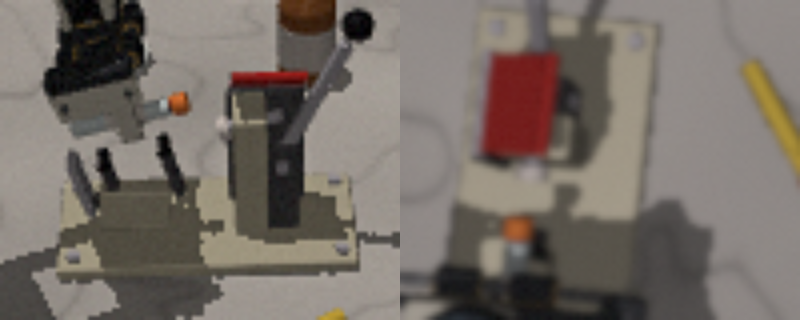

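The tube hangs above the cradle with its cap towards the plunger and in line with it: side crop (180,102), plunger (222,125). Lowering it now.

Run:
```python
from h import *
from bench import robot
np.set_printoptions(precision=2,suppress=True)
C=[]
for n in("top3","side3"):
    d=load(n); m=cv2.inRange(cv2.cvtColor(d["img"],cv2.COLOR_BGR2HSV),(4,130,90),(17,255,255)); k=np.zeros_like(m); b=(200,245,220,258) if n=="top3" else (238,178,252,192)
    k[b[1]:b[3],b[0]:b[2]]=m[b[1]:b[3],b[0]:b[2]]; M=cv2.moments(k,True); C.append((M["m10"]/M["m00"],M["m01"]/M["m00"]))
p,e=tri(load("top3"),C[0],load("side3"),C[1]); print("cap",loc(p),e,"expected",loc(cc+cx*56+cz*35))
hit=robot.move_linear(cc+cx*8-cz*21,speed=50,f_stop=6); p=robot.current_tcp_pos(); dd=p-cc
print(hit,robot.current_t(),"tcp in cradle",dd@cx,dd@ey,dd@cz,robot.current_contact_force())
```

```text
cap [-21.53   3.23 141.14] 0.5559971390554515 expected [-19.4    0.8  142.77]
True 10.05 tcp in cradle 7.0206398019606215 -0.6699165150937243 -18.14122692668773 [ 0.8  -0.02  0.53]
```

Run:
```python
from h import *
from bench import robot
np.set_printoptions(precision=2,suppress=True)
p0=robot.current_tcp_pos()
robot.move_gripper(.45); print(robot.current_contact_force())
robot.move_linear(np.array(p0)+cz*110,speed=150); print(robot.current_t())
robot.move_linear(np.array(p0)+cz*110-ex*0+ez*60-ex*60,speed=250); 
d=snap(robot,"side","4");e=snap(robot,"top","4"); print(robot.current_t())
cv2.imwrite("pics/s4c.png",np.hstack([cv2.resize(d["img"][160:240,200:300],None,fx=4,fy=4),cv2.resize(e["img"][215:295,180:280],None,fx=4,fy=4)]))
```

```text
[-1.13  0.03  0.5 ]
11.575
12.1667
```

View pics/s4c.png

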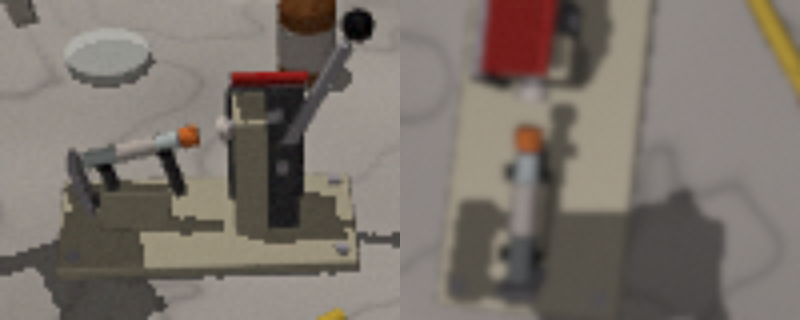

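The tube lies in both saddles with its foot near the stop and its orange cap facing the plunger; cap at side crop (188,136), plunger (222,125). Now the catch.

Run:
```python
from h import *
from bench import robot
np.set_printoptions(precision=2,suppress=True)
o=ori(ex,-ez)
robot.move_gripper(0)
robot.move_ptp(W(36.5,-75,260),o)
robot.move_linear(W(36.5,-75,163),speed=150,f_stop=8); print(robot.current_t(),loc(robot.current_tcp_pos()))
h=robot.move_linear(W(36.5,25,163),speed=70,f_stop=10); print(h,robot.current_t(),loc(robot.current_tcp_pos()),robot.current_contact_force())
d=snap(robot,"side","5");e=snap(robot,"top","5")
cv2.imwrite("pics/s5c.png",np.hstack([cv2.resize(d["img"][140:220,220:320],None,fx=4,fy=4),cv2.resize(e["img"][175:255,170:270],None,fx=4,fy=4)]))
```

```text
14.5833 [ 36.7  -74.41 164.29]
True 15.3417 [ 36.42 -32.53 163.51] [-0.43 -4.81  4.09]
```

View pics/s5c.png

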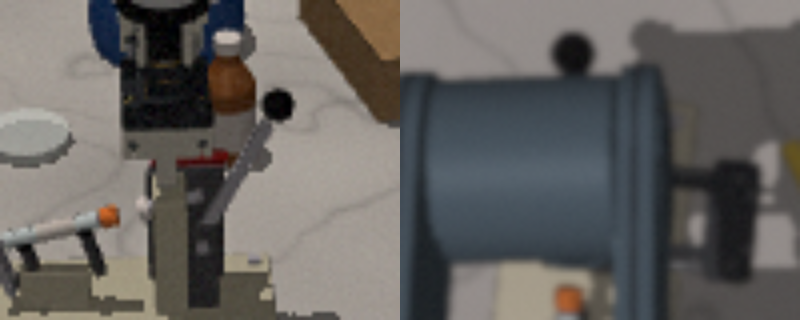

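Run:
```python
from h import *
from bench import robot
np.set_printoptions(precision=2,suppress=True)
for y,z in((-20,167),(-5,172),(12,175)):
    h=robot.move_linear(W(36.5,y,z),speed=50,f_stop=20); print(h,robot.current_t(),loc(robot.current_tcp_pos()),robot.current_contact_force())
    if h: break
d=snap(robot,"side","6")
cv2.imwrite("pics/s6c.png",cv2.resize(d["img"][140:220,220:320],None,fx=6,fy=6,interpolation=cv2.INTER_CUBIC))
```

```text
True 15.675 [ 36.45 -30.71 165.68] [ 0.64 -1.2   0.84]
```

View pics/s6c.png

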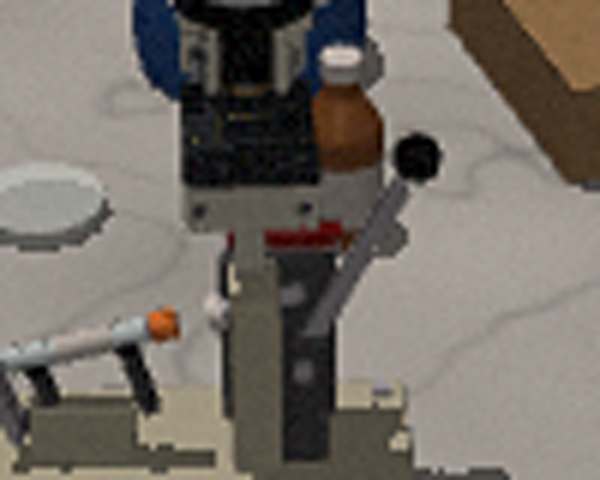

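Run:
```python
from h import *
s,t=load("side0"),load("top0")
a=cv2.resize(t["img"][200:245,190:235],None,fx=13,fy=13,interpolation=cv2.INTER_CUBIC)
b=cv2.resize(s["img"][172:217,245:290],None,fx=13,fy=13,interpolation=cv2.INTER_CUBIC)
for n,i in(("z3",a),("z4",b)): cv2.imwrite(f"pics/{n}.png",np.clip(i.astype(float)*1.6,0,255).astype(np.uint8))
for n,p in(("T",(219.5,229)),):
  for z in(120,140,150,160,170): print(z,loc(onz(t,*p,z)))
for v in(182.6,190.6):
  print(tri(t,(219.5,229),s,(262,v)),loc(tri(t,(219.5,229),s,(262,v))[0]))
```

```text
120 [ 40.46589207 -14.87067054 120.        ]
140 [ 39.35938368 -17.20806097 140.        ]
150 [ 38.80612948 -18.37675619 150.        ]
160 [ 38.25287529 -19.54545141 160.        ]
170 [ 37.69962109 -20.71414662 170.        ]
(array([549.30200517, 149.51529084, 166.22202842]), np.float64(2.129679525917079)) [ 38.97493703 -20.24659507 166.22202842]
(array([550.43277729, 153.71380402, 129.3987634 ]), np.float64(0.33257683451871217)) [ 39.77939249 -15.97353879 129.3987634 ]
```

View pics/z3.png

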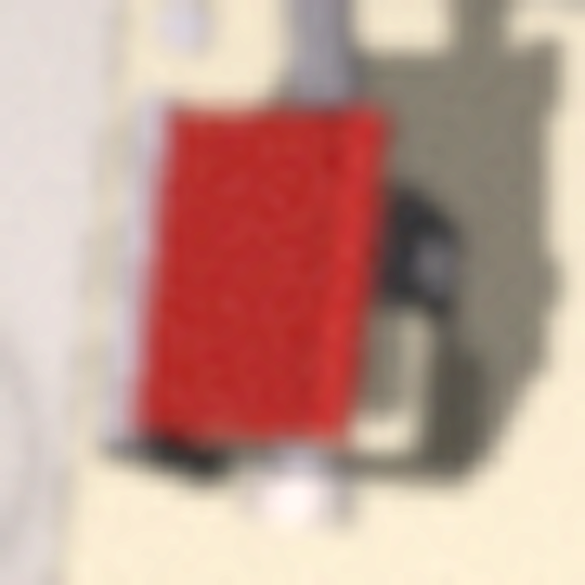

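View pics/z4.png

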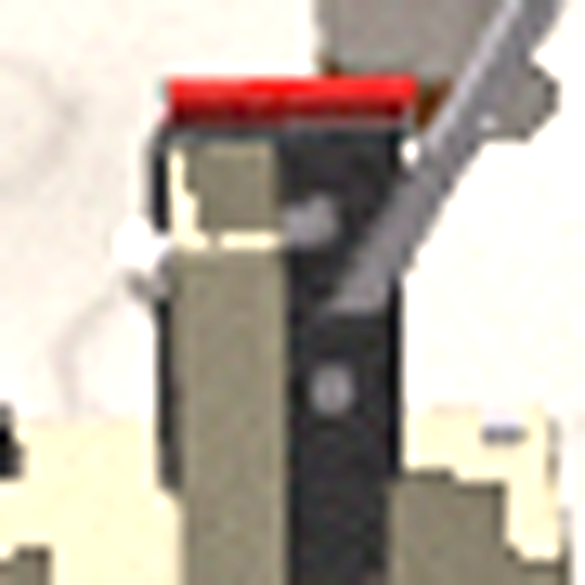

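The stall is friction locking. A flat push slides the edge up the rubbery finger, and the measured force ratio was about 0.85, which exceeds the 37/47 geometry limit. I'll back off and carry the finger along the catch's own arc instead.

Run:
```python
from h import *
from bench import robot
np.set_printoptions(precision=2,suppress=True)
y0,z0=-33.5,163
robot.move_linear(W(36.5,y0-3,z0),speed=50)
robot.move_linear(W(36.5,y0,z0),speed=50); print(robot.current_contact_force())
for al in np.arange(-.75,.16,.15):
    y=y0+60*(np.sin(al)-np.sin(-.9)); z=z0+60*(np.cos(al)-np.cos(.9))
    h=robot.move_linear(W(36.5,y,z),speed=60,f_stop=20); print(round(al,2),h,loc(robot.current_tcp_pos()),robot.current_contact_force())
    if h: break
print(robot.current_t())
d=snap(robot,"side","7")
cv2.imwrite("pics/s7c.png",cv2.resize(d["img"][140:220,220:320],None,fx=6,fy=6,interpolation=cv2.INTER_CUBIC))
```

```text
[-0.44  0.41 -0.16]
-0.75 False [ 36.86 -26.96 170.19] [-0.11 -0.31 -0.13]
-0.6 False [ 36.64 -19.85 175.59] [-0.36 -0.8   0.02]
-0.45 False [ 36.52 -12.02 179.88] [ 0.19  0.7  -0.62]
-0.3 False [ 36.53  -3.67 183.12] [-0.48 -0.47  0.57]
-0.15 False [ 36.5    5.07 185.07] [ 0.58  0.2  -0.23]
0.0 False [ 36.45  13.98 185.65] [-0.18 -0.14 -0.72]
0.15 False [ 36.41  22.92 184.89] [-0.01 -0.47  0.98]
18.3333
```

View pics/s7c.png

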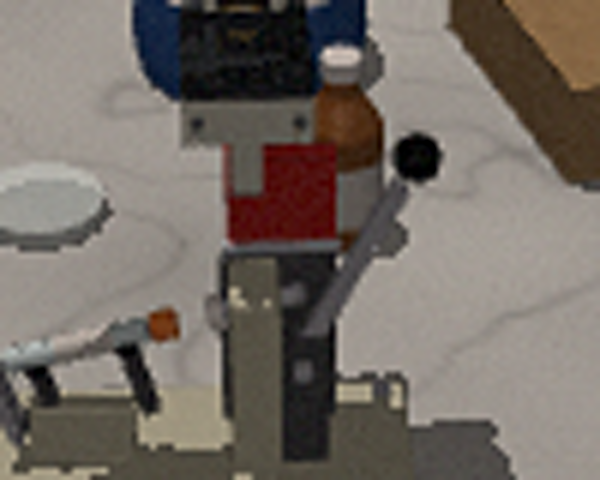

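The leaf is standing upright; red fills crop (230–335,145–240). I'll carry it on over.

Run:
```python
from h import *
from bench import robot
np.set_printoptions(precision=2,suppress=True)
for y,z in((33,180),(42,174),(48,167),(60,165)):
    h=robot.move_linear(W(36.5,y,z),speed=50,f_stop=10); print(h,loc(robot.current_tcp_pos()),robot.current_contact_force())
    if h: break
robot.move_linear(W(36.5,loc(robot.current_tcp_pos())[1]-4,190),speed=120)
robot.move_linear(W(36.5,-10,270),speed=200)
robot.move_ptp(W(-60,-120,290),ori(ex,-ez)); print(robot.current_t())
d=snap(robot,"side","8");e=snap(robot,"top","8")
cv2.imwrite("pics/s8c.png",np.hstack([cv2.resize(d["img"][140:240,220:320],None,fx=4,fy=4),cv2.resize(e["img"][175:275,170:270],None,fx=4,fy=4)]))
```

```text
False [ 36.25  33.32 179.62] [-0.01 -0.23  0.15]
False [ 36.22  42.29 173.61] [ 1.01 -0.67 -0.45]
False [ 36.19  48.14 166.5 ] [-0.04  0.5   0.67]
True [ 36.73  57.39 165.61] [-1.19 -3.06  5.04]
21.4167
```

View pics/s8c.png

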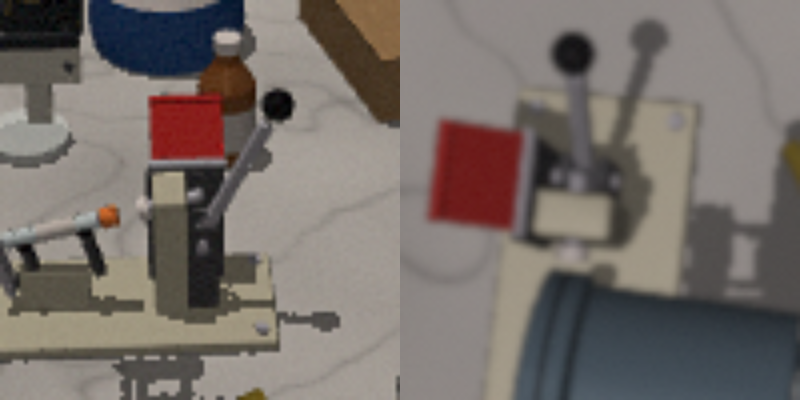

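The catch lies over to +y (red at the top crop's left, (437,165)), and it met its end stop with a force rise. Now I'll re-measure the knob and catch edge, then grip the knob.

```bash
cat >> h.py <<'E'
HX=68.3; KY=.8
def knob(th,r=150,dz=0): return W(HX+r*np.sin(th),KY,85+r*np.cos(th)+dz)
def lori(th):
    z=-(ez*np.cos(th)+ex*np.sin(th)); x=ex*np.cos(th)-ez*np.sin(th); return z,ori(x,z)
E
python3 - <<'E'
from h import *
from bench import robot
np.set_printoptions(precision=2,suppress=True)
t,s=load("top8"),load("side8")
m=cv2.inRange(cv2.cvtColor(t["img"],cv2.COLOR_BGR2HSV),(0,150,60),(6,255,255)); m[:195]=0;m[240:]=0;m[:,:170]=0;m[:,215:]=0
r=cv2.boxPoints(cv2.minAreaRect(cv2.findNonZero(m))); print("catch edge/hinge y at z=176:",[loc(onz(t,*p,176)) for p in r])
C=[]
for d,b in((t,(205,180,222,196)),(s,(280,158,297,174))):
    m=cv2.inRange(d["img"],(0,0,0),(50,50,50)); k=np.zeros_like(m); k[b[1]:b[3],b[0]:b[2]]=m[b[1]:b[3],b[0]:b[2]]; M=cv2.moments(k,True); C.append((M["m10"]/M["m00"],M["m01"]/M["m00"]))
p,e=tri(t,C[0],s,C[1]); print("knob",loc(p),e,"expected",loc(knob(.45)))
for th in(.45,.3,.1,-.1,-.3,-.42):
    z,o=lori(th); print(th,robot.inverse_kinematics(knob(th)+19*z,o))
z,o=lori(.45); print(robot.inverse_kinematics(knob(.45)-80*z,o))
E
```

```text
catch edge/hinge y at z=176: [array([ 28.32,  84.78, 176.  ]), array([ 87.03,  83.77, 176.  ]), array([ 85.21,  33.95, 176.  ]), array([ 26.56,  35.18, 176.  ])]
knob [132.63   0.57 218.7 ] 2.0443185500051406 expected [133.54   0.8  220.07]
0.45 [0.05 0.79 0.8  0.06 2.   1.71]
0.3 [0.06 0.63 1.02 0.04 1.79 1.71]
0.1 [0.08 0.44 1.28 0.02 1.52 1.73]
-0.1 [ 0.11  0.28  1.52 -0.02  1.24  1.77]
-0.3 [ 0.15  0.13  1.76 -0.08  0.96  1.84]
-0.42 [ 0.19  0.06  1.89 -0.15  0.79  1.92]
[0.04 0.91 0.36 0.07 2.32 1.73]
```

Run:
```python
from h import *
from bench import robot
np.set_printoptions(precision=2,suppress=True)
robot.move_gripper(.55)
z,o=lori(.45)
robot.move_ptp(knob(.45)-70*z,o); print(robot.current_t(),loc(robot.current_tcp_pos()))
h=robot.move_linear(knob(.45)+19*z,speed=80,f_stop=8); print(h,loc(robot.current_tcp_pos()),loc(knob(.45)+19*z))
robot.move_gripper(0); print(robot.current_gripper_width()*93,robot.current_contact_force(),robot.current_t())
d=snap(robot,"side","9");e=snap(robot,"top","9")
cv2.imwrite("pics/s9c.png",np.hstack([cv2.resize(d["img"][120:220,220:320],None,fx=4,fy=4),cv2.resize(e["img"][155:255,170:270],None,fx=4,fy=4)]))
```

```text
23.5833 [164.     0.6  283.55]
False [125.63   0.74 203.59] [125.28   0.8  202.96]
26.724772955155327 [-1.02 -6.77  0.55] 25.3833
```

View pics/s9c.png

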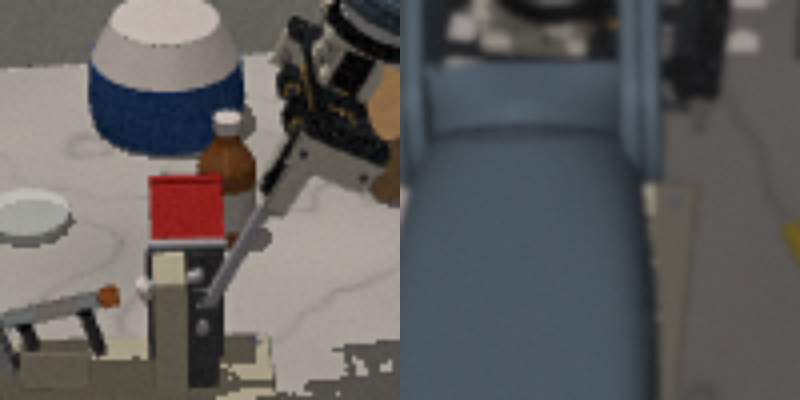

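The knob is held: the opening reads 26.7 mm, and the tube's 16 mm read 14.8, so the bias is the same. The fingers line up with the rod. Now I'll pull along the arc.

Run:
```python
from h import *
from bench import robot
np.set_printoptions(precision=2,suppress=True)
for th in(.32,.19,.06,-.07,-.2,-.3,-.36):
    z,o=lori(th)
    h=robot.move_linear(knob(th)+19*z,o,speed=60,f_stop=30); f=robot.current_contact_force(); p=robot.current_tcp_pos()
    print(th,h,loc(p)-loc(knob(th)+19*z),"F ex,ey,ez",f@ex,f@ey,f[2],robot.current_gripper_width()*93)
    if h: break
print(robot.current_t())
d=snap(robot,"side","10")
cv2.imwrite("pics/s10c.png",cv2.resize(d["img"][130:230,200:320],None,fx=6,fy=6,interpolation=cv2.INTER_CUBIC))
```

```text
0.32 False [-0.26 -1.93  0.26] F ex,ey,ez 1.748847208685527 -6.528067079865811 -1.0531491029407232 26.76421414913679
0.19 False [-0.26 -1.89  0.32] F ex,ey,ez 1.9410200521041059 -5.62917777301756 -1.0552577897814215 26.4991949822986
0.06 False [-0.2  -1.87  0.38] F ex,ey,ez 2.1095396670398308 -5.635176515333884 -1.1331236609342479 26.361134365987038
-0.07 False [-0.14 -1.83  0.44] F ex,ey,ez 0.5624451078964122 -6.181888442599562 -1.268672352075935 26.232102729577264
-0.2 False [ 0.06 -1.77  0.55] F ex,ey,ez 2.912232807059291 -5.496979594865373 -0.5110682527465724 26.649894618921703
-0.3 False [ 0.39 -1.69  0.79] F ex,ey,ez 4.069625175035292 -7.032654770903157 0.22805178032204043 26.390593225384936
-0.36 False [ 0.77 -1.64  1.  ] F ex,ey,ez 4.798456593985842 -8.668414622325237 0.25693160386730796 26.63411922388521
28.3
```

View pics/s10c.png

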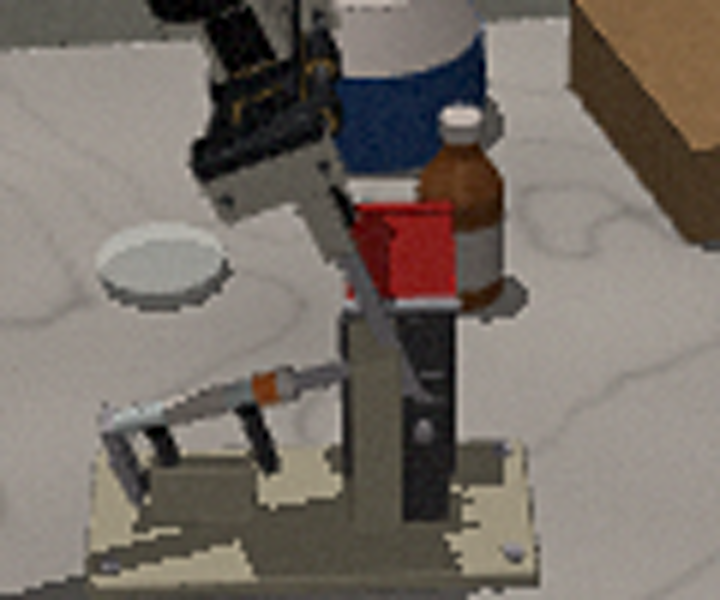

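The plunger is on the stopper and the tube is at the foot stop, with the lever leaning towards the robot and the catch over. Now small steps to the stop, watching the pull force.

```bash
sed -i 's/^HX=68.3; KY=.8/HX=68.3; KY=-.7/' h.py
python3 - <<'E'
from h import *
from bench import robot
np.set_printoptions(precision=2,suppress=True)
for th in(-.38,-.395,-.41,-.42,-.43,-.44,-.45,-.46):
    z,o=lori(th)
    h=robot.move_linear(knob(th)+19*z,o,speed=25,f_stop=25); robot.sleep(.2); f=robot.current_contact_force(); p=robot.current_tcp_pos()
    print(th,h,loc(p)-loc(knob(th)+19*z),"F ex,ey,ez",f@ex,f@ey,f[2],robot.current_gripper_width()*93)
    if h or f@ex>22: break
print(robot.current_t())
d=snap(robot,"side","11")
cv2.imwrite("pics/s11c.png",cv2.resize(d["img"][130:230,200:320],None,fx=6,fy=6,interpolation=cv2.INTER_CUBIC))
E
```

```text
-0.38 False [ 1.59 -0.25  1.34] F ex,ey,ez 5.097950776403035 -2.1057452449270047 0.6764437334044057 26.852970224706045
-0.395 False [ 1.45 -0.24  1.3 ] F ex,ey,ez 4.6081977184784835 -2.6535746775057363 1.6378244182005128 26.585292936173914
-0.41 False [ 1.39 -0.2   1.33] F ex,ey,ez 4.416229432673703 -3.0751556372234248 2.506116068214205 26.55787181655131
-0.42 False [ 2.15 -0.19  1.73] F ex,ey,ez 8.465078355534331 -2.9968639546495055 1.4645174425313807 26.534870025282693
-0.43 False [ 3.11 -0.17  2.19] F ex,ey,ez 10.297052539960266 -3.2298830499027957 0.618646762223742 26.7193423321762
-0.44 False [ 4.08 -0.19  2.71] F ex,ey,ez 14.815934186287924 -3.955547069081441 -1.638690396192036 26.48829513492995
-0.45 False [ 5.04 -0.18  3.22] F ex,ey,ez 18.519872596759065 -5.307118624133793 -2.5553989643712547 26.63132355449244
-0.46 False [ 6.   -0.15  3.79] F ex,ey,ez 21.761468720297298 -6.1343090510943385 -3.5488414653221874 26.70310644773099
31.9667
```

View pics/s11c.png

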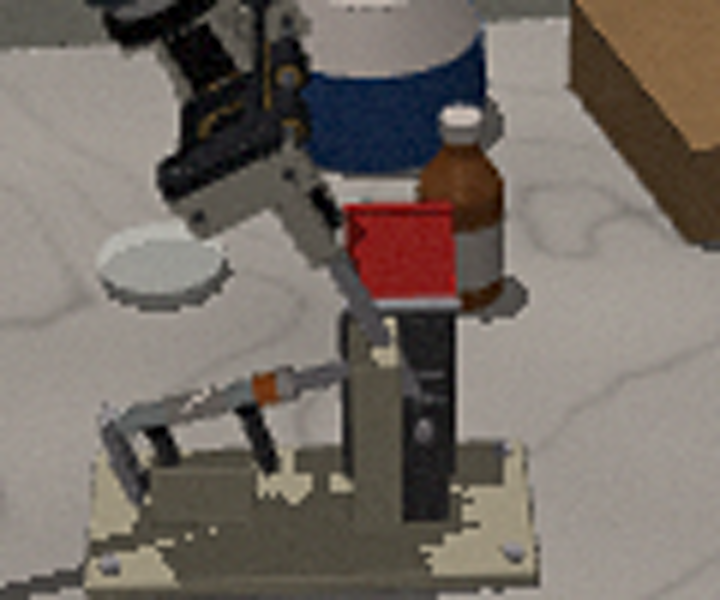

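Run:
```python
from h import *
from bench import robot
np.set_printoptions(precision=2,suppress=True)
robot.sleep(.5)
p=loc(robot.current_tcp_pos()); R=Rn.from_euler('xyz',robot.current_eef_rot()).as_matrix(); k=loc(np.array(robot.current_tcp_pos())-19*R[:,2])
print("grasp pt",k,"lever lean",np.arctan2(k[0]-HX,k[2]-85),"r",np.hypot(k[0]-HX,k[2]-85),"F",robot.current_contact_force(),"w",robot.current_gripper_width()*93,robot.current_t())
# cap along the slope
for n,b in(("side4",(238,185,254,202)),("side10",(238,188,250,200)),("side11",(238,188,250,200))):
    d=load(n); m=cv2.inRange(cv2.cvtColor(d["img"],cv2.COLOR_BGR2HSV),(3,110,50),(18,255,255)); q=np.zeros_like(m); q[b[1]:b[3],b[0]:b[2]]=m[b[1]:b[3],b[0]:b[2]]; M=cv2.moments(q,True); u=(M["m10"]/M["m00"],M["m01"]/M["m00"])
    e,r=ray(d,*u); X=e+r*((-(e-c)@ey)/(r@ey)); print(n,u,"along slope",(X-cc)@cx,"off axis",(X-cc)@cz)
e=snap(robot,"top","12"); d=snap(robot,"side","12")
df=cv2.absdiff(d["img"],load("side0")["img"]); 
cv2.imwrite("pics/s12.png",np.hstack([cv2.resize(d["img"][130:330,190:400],None,fx=1.9,fy=1.9),cv2.resize(e["img"][100:300,90:300],None,fx=1.9,fy=1.9)]))
```

```text
grasp pt [  7.5   -0.85 223.1 ] lever lean -0.4147491961143488 r 150.88886876519248 F [21.34 -5.56 -4.39] w 26.549559860004848 32.5167
side4 (246.7391304347826, 193.69565217391303) along slope 51.99955831252405 off axis -1.639805371191316
side10 (243.78947368421052, 194.3684210526316) along slope 41.17888182778356 off axis -1.5195184709884497
side11 (243.78947368421052, 194.3684210526316) along slope 41.17888182778356 off axis -1.5195184709884497
```

View pics/s12.png

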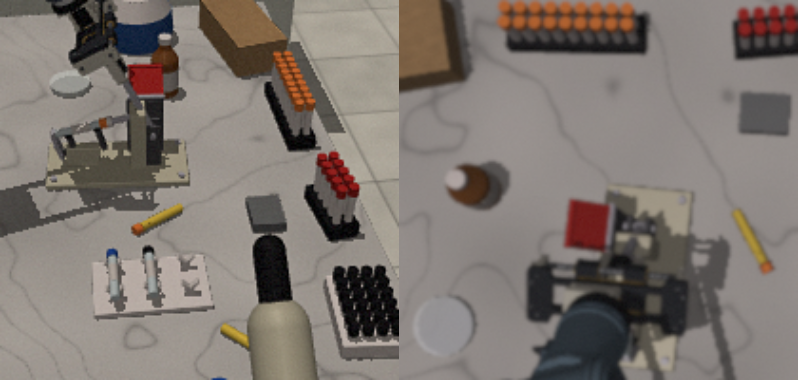

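The lever leans -0.41 rad, against a stop at -0.40, and is pulled hard onto it with 21 N. The cap centre is 41 mm up the slope; 43 would be home and 48 not pressed. The other tubes and bench items look unmoved. Handing in.

```bash
python3 -c "
from bench import robot
robot.hand_in(); print(robot.current_t())"
```

```text
the job is handed in; nothing more can be done
the job is handed in; nothing more can be done
```

The job is handed in after about 32.6 s of the 72 s allowed. I laid the orange-stoppered tube in the cradle with its stopper towards the plunger and let go. Then I flipped the red catch over to its +y side. After that I gripped the black knob and pulled the lever to its stop, and the gripper is still holding it there.

**Last checks:**
- **Lever:** it leans -0.41 rad, against a stop at -0.40. The pull force was 21 N and climbing with no more movement, and the grip on the knob was steady.
- **Catch:** its edge measured y = +84 mm, where about +78 to +83 was expected, so it is right over.
- **Stopper:** the cap centre is about 41 mm up the slope, where 43 means home and 48 means not pressed. That reading is only good to about 2 mm.
- **Other things:** the black and blue tubes in the tray and the bench items in view look unmoved. The last pictures did not show the beaker or the jar.

**What went wrong or disagreed:**
- **Catch push:** the first flat push on the catch stalled on friction and stopped at its 10 N and 20 N force limits. Following the catch's own arc then moved it with under 1 N until it reached its stop.
- **Knob position:** the knob was about 1.5 mm to one side of where I had measured it, which put a few newtons of sideways force on the grip.

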